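# Clamp a sample can in the gas-sampling stand

### The arm

A 7-joint arm with a two-finger parallel gripper is mounted at the origin on a cart in front of the work surface, level with it; the furniture and walls round the work are solid. World frame = base frame: x ahead of the robot, y to its left, z up, the work surface at z = 0. Lengths are in m, angles in rad, forces in N, time in s.
With the tool pointing down it reaches from about 0.425 to 0.875 m from the base axis. Payload 4.7 kg.
Tool frame: the origin (TCP) lies on the mounting face of the last link; the fingertips stand 182 mm ahead of it and the grasp point (between the pads) lies 164 mm ahead of it; x points along the fingers, y is the direction in which the jaws open and shut, and the axes are right-handed (so a half turn about x gives the same grasp; the last joint's range is limited). The gripper opens to 87 mm and grips with 3 to 60 N. Pads are 19 mm wide; open, the fingers measure 117 mm over their backs; the gripper's body (75 mm by 190 mm) begins 51 mm behind the grasp point.
Start: joints at [-1.213, 0.321, -0.07, 1.45, 0.023, 1.371, -0.057], TCP at [0.219, 0.612, 0.405] pointing down, gripper open.
Joint ranges: [-2.86, 2.86], [-0.3, 2.09], [-1.38, 1.24], [0.06, 2.45], [-1.56, 4.7], [0.09, 2.05], [-2.69, 2.69]. Speed limits (rad/s): [2.57, 2.57, 3.14, 3.14, 3.14, 3.14, 3.14].

### API

Orientations are given as a rotation vector (axis times angle).
In Python, from bench import monitor, get_image, ctrl gives the robot as it stands.
- The arm moves only by the shell command python3 -m creep 'ROWS' [FORCE]. ROWS is JSON, a list of rows, each a list of 7 numbers: the shift along the tool's x, y, z in mm, then the turn, a rotation vector about the tool's x, y, z in rad, then the finger opening in mm, from 0 to 87. A call has 1 to 5 rows; each row shifts and turns the commanded pose from where the row before left it, along the tool's axes as they then stand; what a row does not reach is not made up. A row lasts 1/10 s, in which the tool goes at most 50 mm and 8.59 degrees, less where a joint would pass 70% of its speed; a pose out of reach is approached as far as the arm can. A call is refused whole if a number of a shift passes 50 or a number of a turn 0.15, either way. A call with a gripper value outside its range is refused whole. The fingers move at their own pace and stop on an object; FORCE is the grip in N (left out, the last holds). Time passes only in rows, so rows that do not move let the fingers close. It gives the time, the measured TCP pose, the force and the opening at its end, in the units of the state.
- monitor.get_state(): the state, without advancing time (a new reading comes with each control period).
- get_image(name): name is "scene" or "top" or "wrist"; returns a dict with "img" (400x640x3 uint8, red, green, blue), "mtx" (3x3 intrinsics, pixels), "view" (4x4, takes a point from world to camera coordinates). Camera axes: x right, y up, looking along -z (the intrinsics and any distortion apply to the point x, -y, -z); pixel columns grow to the right and rows downward; lengths in m; the calibration is good to about 2 mm. A picture is of the moment at which its call begins. There is no depth.
- ctrl.close_job(): hands the job in, once; it reports no verdict.
The state is a dict: "time": time; "joint_positions": joint angles; "qd": joint speeds; "joint_torque": joint torques, N m; "position": TCP position; "tool_rot": TCP orientation; "ft_force": force on the tool from outside, world axes, zero at the start; "torque": the same for the moment, N m; "grip_width": opening from 0.0 (shut) to 1.0 (fully open).
Only numpy, scipy, OpenCV 4.12 (cv2) and the standard library are available. Lean on these libraries where they do the work, as an engineer would, in place of code of your own. Each camera call takes 0.05 s, during which the arm holds its last target.

### The job

Get the sample can ready for its gas test: stand the single can that is by itself on the table in the cup of the clamp stand, swing the stand's arm over it against its stop, then turn the T-handle clockwise until you feel the resistance rise and the rubber seal is pressed firmly on the can. Snug it only: do not overtighten, the lid would buckle. Leave everything else on the table where it is.

Things in the scene. Friction and masses are not known exactly. Their poses are not given: they have to be found in the camera images.
- sample_can: the sample can: plain filled aluminium drinks can, 66 mm across, 122 mm high, about 0.37 kg, standing upright by itself on the table, left of the clamp stand (the other cans stand packed in rows further left). Origin: centre of its underside; z is its axis.
- cup (a point): centre of the inner floor of the stand's can cup, an aluminium ring 70 mm wide inside, flaring to 79 mm at its rim 16 mm above this floor. The floor is 13 mm above the table; a can standing on it has its top 122 mm above this point. The point's x axis points level from the cup's axis to the stand's post, 110 mm away. The stand is screwed to the table.
- post (a point): on the axis of the stand's upright post (24 mm thick), level with the arm's top, 185 mm above the table: the swing arm pivots about this vertical axis, 110 mm from the cup's axis and 110 mm from the T-handle's axis.
- swing_arm (a joint): angle of the swing arm about the post, rad. 0: against its stop pin, sealing head straight above the cup; grows as the arm is swung aside, anticlockwise seen from above (up to 1.8). The arm is 20 mm wide (bosses 38 mm), 162 to 187 mm above the table. The pivot is stiff: the arm stays where it is left and takes about 2 N, sideways at the T-handle, to swing.
- t_handle (a point): middle of the T-handle's round steel cross bar, on the vertical screw axis, 220 to 224 mm above the table at the start. Bar 12 mm thick, 96 mm long over its 16 mm end balls; the point's x axis points along it. The 11 mm stem under it is free for 25 mm or more. Turned clockwise seen from above, handle and sealing head go down together, 3.0 mm per radian (19 mm per turn).
- screw (a point): where the screw passes through the end of the arm, 187 mm above the table. Thread friction takes 0.15 N m while it turns; a hand that has stopped may feel less of it. Once the seal bears on the can the torque climbs, by about 0.2 N m per radian, above what free turning showed in that grasp: a climb of 0.05 to 0.11 N m is properly tight, 0.14 too tight. It stays where it is let go.
- sealing_head: the sealing head on the lower end of the screw: a steel disc 63 mm across with a black rubber seal ring, 60 mm across, underneath and a small brass hose nipple; it goes up and down with the screw and does not turn. Origin: centre of the disc's under face. The seal stands 6 to 8 mm out of it, depending on wear; at the start it is 2 to 6.5 mm above a can in the cup.
- refractometer: hand refractometer, black tube 160 mm long, 29 mm thick, lying between the can and the stand. Not part of the job. Origin: centre of its underside.
- probe_thermometer: probe thermometer, 179 mm long, 17 mm thick, lying along the right edge. Not part of the job. Origin: centre of its underside.
- tape_roll: roll of brown packing tape, 101 mm across, 48 mm high, at the left front. Not part of the job. Origin: centre of its underside.
- date_stamp: hand stamp with a red knob, 34 x 34 x 70 mm, close in front of the seamer. Not part of the job. Origin: centre of its underside.
- can_end_c0: loose unseamed can end, 57 mm across, 7 mm high, lying at the right front. Not part of the job. Origin: centre of its underside.
- marker_blue: felt marker, 137 mm long, 17 mm thick, lying behind the can. Not part of the job. Origin: centre of its underside.
- ends_sleeve: brown paper sleeve of can ends, 200 mm long, 58 mm thick, lying to the right of the seamer. Not part of the job. Origin: centre of its underside.

How it is judged:
On the way, in this order (a step that is already met when the one before it is completed fails the run):
1. the can stands in the cup, let go, with the arm still swung aside (horizontal distance between sample_can and cup below 0.004 m and z of sample_can in the frame of cup below 0.003 m and angle between sample_can's own z axis and vertical below 0.04 rad and contact force between the fingers and sample_can below 0.2 N and value of joint swing_arm above 0.9 rad), for 0.2 s.
2. the arm is over the can, against its stop, the seal not yet pressing (horizontal distance between sample_can and cup below 0.004 m and z of sample_can in the frame of cup below 0.003 m and angle between sample_can's own z axis and vertical below 0.04 rad and value of joint swing_arm below 0.06 rad and contact force between sealing_head and sample_can below 3 N), for 0.1 s.
3. the seal is screwed down firmly on the can (more than 12 N) (horizontal distance between sample_can and cup below 0.004 m and z of sample_can in the frame of cup below 0.003 m and angle between sample_can's own z axis and vertical below 0.04 rad and value of joint swing_arm below 0.06 rad and contact force between sealing_head and sample_can above 12 N), for 0.2 s.
At the end, for the whole second after the job is handed in: The sample can stands upright (within 0.04 rad) on the cup's floor (within 3 mm), centred within 4 mm; the arm is at its stop (swing_arm below 0.06 rad); the rubber seal presses on the can with 12 to 45 N after the handle has been let go, and nothing moves (all of step 3 and contact force between sealing_head and sample_can below 45 N and linear speed of each of sample_can, sealing_head below 0.01 m/s); the robot touches nothing.
It fails at once if the can is overtightened: the seal presses on it with more than 60 N (contact force between sealing_head and sample_can above 60 N).
It fails at once if another thing on the table is shifted by more than 20 mm (distance of any of refractometer, probe_thermometer, tape_roll, date_stamp, can_end_c0, marker_blue, ends_sleeve from where it was at the start of the episode above 0.02 m).
It also fails if it takes over 72 s, if anything falls off the work surface, if the arm or the gripper's body presses on something with over 40 N, if the wrist force passes 120 N, or if a joint passes its speed limit or range.

## Working session

There is one attempt and no reset: what is moved stays moved. The work goes in short steps, Python scripts to look and compute and a shell command to move; the robot and the scene stay as the last step left them, time stands still between calls to the robot, and variables do not carry over. Pictures are saved under pics/ and viewed, and the job is handed in when it is done.

```bash
ls; mkdir -p pics
python3 - <<'E'
from bench import monitor,get_image
import cv2
print(monitor.get_state())
for n in("scene","top","wrist"):
    d=get_image(n);cv2.imwrite(f"pics/{n}0.png",d["img"][:,:,::-1]);print(n,d["mtx"].tolist(),d["view"].tolist(),[k for k in d])
E
```

```text
pics
{'time': 0.0, 'joint_positions': array([-1.21286334,  0.32181751, -0.07007894,  1.45165542,  0.02264824,
        1.37080007, -0.05687828]), 'qd': array([-0.00024478,  0.00132654,  0.00064049, -0.00082255,  0.00083946,
       -0.00083893, -0.00086404]), 'joint_torque': array([ 1.71232268e-04, -4.91296613e+01, -4.03988706e-01, -3.12518191e+01,
       -6.39714953e-02,  4.39231354e-02,  1.63482664e-04]), 'position': array([0.21908754, 0.61175055, 0.40367456]), 'tool_rot': array([ 0.26828103,  1.55408879, -0.27125473]), 'ft_force': array([-0.05432233, -0.36403383,  0.84549538]), 'torque': array([0.00066251, 0.02145871, 0.02302472]), 'grip_width': 0.9983263678791673}
scene [[499.19853345508227, 0.0, 326.5894740335266], [0.0, 499.19853345508227, 197.7222903699512], [0.0, 0.0, 1.0]] [[-0.81603385320189, -0.5777088280093935, 0.018473236546122828, 0.3969778422013983], [0.38454982553554323, -0.51877449809604, 0.7635407335602893, -0.339573743834278], [-0.4315207783051231, 0.630178966774689, 0.6454953816455438, -1.4898224714422978], [0.0, 0.0, 0.0, 1.0]] ['img', 'mtx', 'view']
top [[510.1344522928402, 0.0, 310.02507946436157], [0.0, 510.1344522928402, 193.4798610080569], [0.0, 0.0, 1.0]] [[-0.02478202128589315, -0.9996902891221164, -0.002275358416683328, -0.029348574722196843], [0.978754739414932, -0.024726300986040305, 0.2035381293820799, -0.5668203121005877], [-0.20353135260640828, 0.0028170684206411437, 0.9790643761427128, -1.3013198651241014], [0.0, 0.0, 0.0, 1.0]] ['img', 'mtx', 'view']
wrist [[346.21824352756585, 0.0, 314.2041327096179], [0.0, 346.21824352756585, 197.1770453037423], [0.0, 0.0, 1.0]] [[0.33683765890990786, 0.9415606616730097, -0.001977859949555434, -0.6508232633208152], [-0.9087491665469848, 0.32454838356242166, -0.2623800659866968, 0.032451940785916976], [-0.24640483729070065, 0.0901768657522911, 0.9649625842709343, -0.3903998979415689], [0.0, 0.0, 0.0, 1.0]] ['img', 'mtx', 'view']
```

View pics/scene0.png

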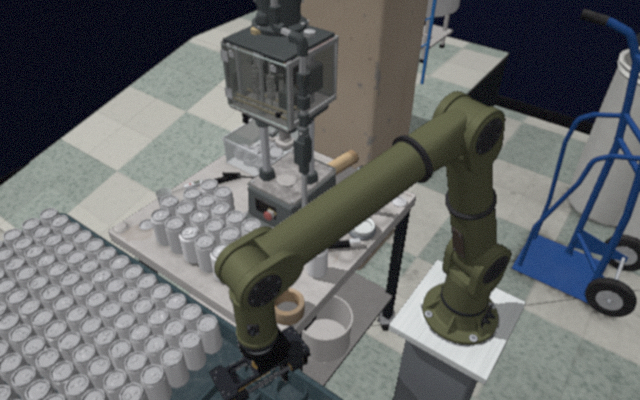

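View pics/top0.png

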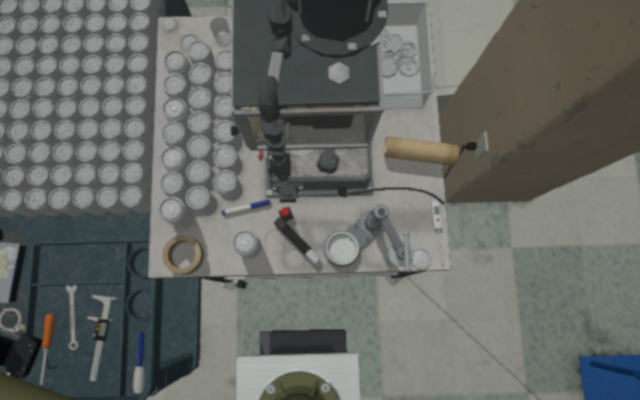

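View pics/wrist0.png

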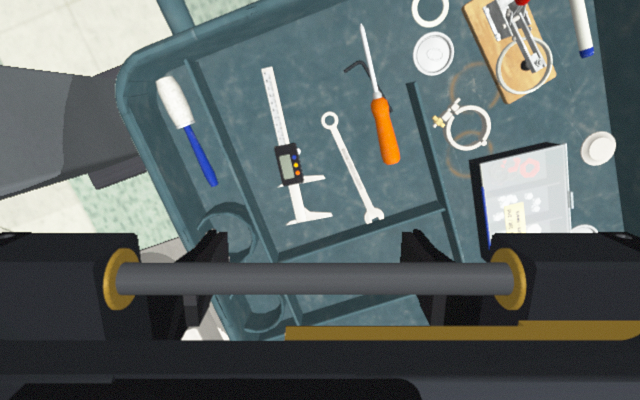

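```bash
cat > h.py <<'E'
import numpy as np,cv2
from bench import monitor,get_image
def ray(d,u,v):
    K=np.array(d["mtx"]);V=np.array(d["view"]);R=V[:3,:3];t=V[:3,3]
    c=np.linalg.inv(K)@np.array([u,v,1.]);c=c*np.array([1,-1,-1])
    return -R.T@t,R.T@c
def plane(d,u,v,z):
    o,r=ray(d,u,v);return o+r*(z-o[2])/r[2]
def proj(d,p):
    K=np.array(d["mtx"]);V=np.array(d["view"]);c=V[:3,:3]@np.array(p)+V[:3,3];c=K@(c*np.array([1,-1,-1]));return c[:2]/c[2]
def save(d,name,x0=0,y0=0,x1=640,y1=400,s=1):
    cv2.imwrite(f"pics/{name}.png",cv2.resize(d["img"][y0:y1,x0:x1,::-1],None,fx=s,fy=s,interpolation=cv2.INTER_CUBIC))
E
python3 - <<'E'
from h import *
d=get_image("top");save(d,"top1",205,190,465,290,3)
for n,u,v,z in[("can",246,241,.122),("cup",342,248,.029),("post",377,213,.185),("th",405,252,.222)]:print(n,plane(d,u,v,z))
s=monitor.get_state();print(s['time'])
from scipy.spatial.transform import Rotation as R
print(R.from_rotvec(s['tool_rot']).as_matrix())
E
```

```text
can [0.43586534 0.11903355 0.122     ]
cup [ 0.42153057 -0.12508562  0.029     ]
post [ 0.48784798 -0.20210143  0.185     ]
th [ 0.39004641 -0.2563226   0.222     ]
0.2
[[-3.11947077e-04  3.37016293e-01  9.41498763e-01]
 [-1.11305849e-03  9.41498109e-01 -3.37016428e-01]
 [-9.99999332e-01 -1.15307448e-03  8.14212636e-05]]
```

View pics/top1.png

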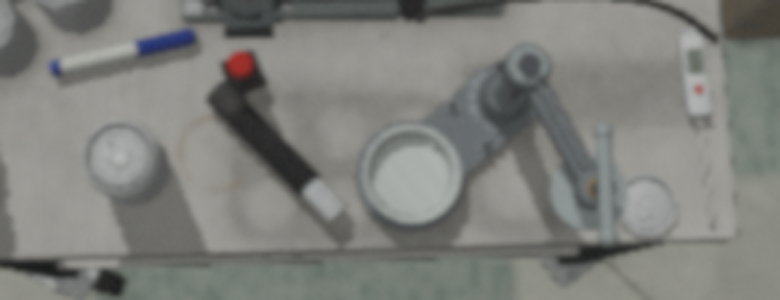

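Run:
```python
from h import *
from scipy.spatial.transform import Rotation as R
d=get_image("wrist");s=monitor.get_state();o,_=ray(d,320,200)
Rm=R.from_rotvec(s['tool_rot']).as_matrix()
print("cam in tool",Rm.T@(o-s['position']), "view dir tool",Rm.T@ray(d,314,197)[1])
d=get_image("top")
for v,z in[(195,.05),(205,0.05),(190,.1)]:print(plane(d,320,v,z))
print(plane(d,235,80,.3),plane(d,290,190,.1))
# circle finds
g=cv2.GaussianBlur(cv2.cvtColor(d["img"],cv2.COLOR_RGB2GRAY),(3,3),0)
b=cv2.resize(g[225:275,220:270],None,fx=8,fy=8,interpolation=cv2.INTER_CUBIC)
for nm,(x0,y0,x1,y1),rr in[("can",(220,220,272,272),(8,14)),("cup",(318,225,368,275),(13,20)),("post",(362,200,395,230),(4,10))]:
    b=cv2.resize(g[y0:y1,x0:x1],None,fx=8,fy=8,interpolation=cv2.INTER_CUBIC)
    c=cv2.HoughCircles(b,cv2.HOUGH_GRADIENT,1,40,param1=60,param2=15,minRadius=rr[0]*8,maxRadius=rr[1]*8)
    print(nm,[(round(x/8+x0-.44,1),round(y/8+y0-.44,1),round(r/8,1)) for x,y,r in c[0][:4]] if c is not None else None)
```

```text
cam in tool [ 0.02000092  0.00175178 -0.07132323] view dir tool [ 0.96512549 -0.0010781   0.26178663]
[ 0.56279136 -0.07016298  0.05      ]
[ 0.53555837 -0.06937943  0.05      ]
[ 0.56576609 -0.06940483  0.1       ]
[0.78506872 0.1221871  0.3       ] [0.56772615 0.00813138 0.1       ]
can None
cup None
post None
```

```bash
python3 -m creep '[[0,-33,31,0,0,0,87],[0,-33,31,0,0,0,87],[0,-33,31,0,0,0,87],[0,-33,31,0,0,0,87],[0,-33,31,0,0,0,87]]' 20
python3 -m creep '[[0,-33,31,0,0,0,87],[0,-33,31,0,0,0,87],[0,-33,31,0,0,0,87],[0,-33,31,0,0,0,87],[0,0,0,0,0,0,87]]'
python3 - <<'E'
from h import *
d=get_image("wrist");save(d,"w1")
s=monitor.get_state();print(s['time'],s['position'],s['joint_positions'],s['ft_force'])
print(proj(d,(.436,.119,.122)),proj(d,(.4215,-.125,.029)))
E
```

```text
time: 0.8
position: [0.3099, 0.4025, 0.4049]
tool_rot: [0.27, 1.554, -0.269]
ft_force: [0.4, 0.5, 0.1]
grip_width: 1.0
time: 1.3
position: [0.3843, 0.2323, 0.4052]
tool_rot: [0.277, 1.551, -0.278]
ft_force: [0.3, 0.5, 0.3]
grip_width: 1.0
1.35 [0.38296261 0.2353606  0.40517318] [-0.83888032 -0.11751149  0.21219415  1.92614005  0.02507676  1.32936618
  0.58644454] [-0.11127087  0.54843563 -0.28415069]
[208.90860796 295.29141166] [ 37.00641454 306.48496455]
```

View pics/w1.png

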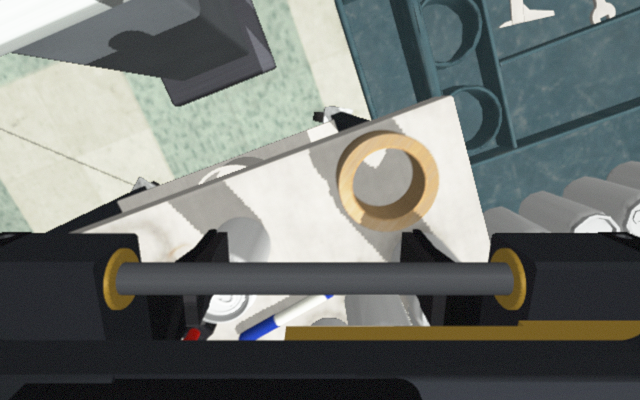

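Run:
```python
from h import *
d=get_image("scene");save(d,"s1",200,120,440,300,3)
```

```text
(no output)
```

View pics/s1.png

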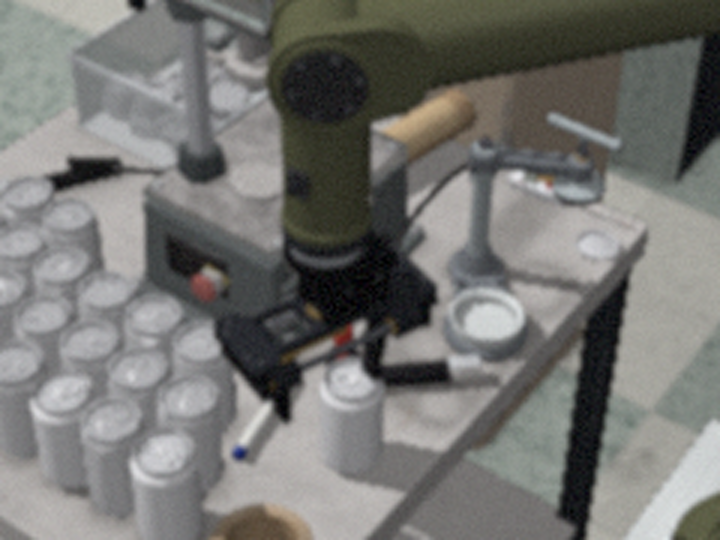

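```bash
cat >> h.py <<'E'
def tri(rs):
    A=np.zeros((3,3));b=np.zeros(3)
    for o,r in rs:
        r=r/np.linalg.norm(r);P=np.eye(3)-np.outer(r,r);A+=P;b+=P@o
    p=np.linalg.solve(A,b);return p,[np.linalg.norm(np.cross(p-o,r/np.linalg.norm(r))) for o,r in rs]
E
python3 - <<'E'
from h import *
np.set_printoptions(precision=4,suppress=True)
t=get_image("top");s=get_image("scene")
save(t,"top2",205,190,465,290,3)
for n,a,b,z in[("can",(245.7,240.7),(317.7,246),.122),("cup",(341.7,247.7),(362.3,225.3),.029),("post",(380.7,211.7),(361.3,170),.187),("th",(406.5,251.3),(394.8,163.8),.222),
 ("b1",(406,232.7),(384,159),.222),("b2",(407,270),(405.7,168.7),.222)]:
    print(n,*tri([ray(t,*a),ray(s,*b)]),plane(t,*a,z),plane(s,*b,z))
E
```

```text
can [0.4374 0.1208 0.1129] [np.float64(0.00037088108808597074), np.float64(0.00037088108808606165)] [0.4366 0.1198 0.122 ] [0.4318 0.1279 0.122 ]
cup [ 0.4231 -0.1248  0.0212] [np.float64(4.753820562589148e-05), np.float64(4.753820562574358e-05)] [ 0.4223 -0.1243  0.029 ] [ 0.419  -0.1175  0.029 ]
post [ 0.4928 -0.2118  0.1776] [np.float64(0.0008355403558155929), np.float64(0.000835540355815783)] [ 0.4904 -0.2108  0.187 ] [ 0.4874 -0.2007  0.187 ]
th [ 0.3927 -0.2598  0.2199] [np.float64(0.0010150995395613919), np.float64(0.0010150995395613975)] [ 0.3916 -0.2598  0.222 ] [ 0.3923 -0.2567  0.222 ]
b1 [ 0.4354 -0.2612  0.2205] [np.float64(0.0011284562672528615), np.float64(0.0011284562672530746)] [ 0.4342 -0.2614  0.222 ] [ 0.4355 -0.2588  0.222 ]
b2 [ 0.3503 -0.2584  0.2192] [np.float64(0.0009797538367003194), np.float64(0.0009797538367003055)] [ 0.3493 -0.2583  0.222 ] [ 0.3497 -0.2544  0.222 ]
```

View pics/top2.png

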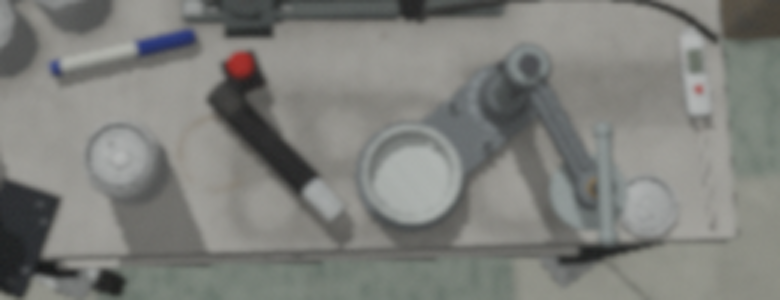

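```bash
cat >> h.py <<'E'
from scipy.spatial.transform import Rotation as R
np.set_printoptions(precision=4,suppress=True)
def to(x,y,z,yaw=None):
    """shift in current tool axes (mm) and rot about tool axes(rad) to reach TCP x,y,z with tool down and tool-y at yaw deg"""
    s=monitor.get_state();M=R.from_rotvec(s['tool_rot'])
    cy=np.degrees(np.arctan2(M.as_matrix()[1,1],M.as_matrix()[0,1]))
    a=np.radians(cy if yaw is None else yaw)
    T=np.array([[0,np.cos(a),np.sin(a)],[0,np.sin(a),-np.cos(a)],[-1,0,0]])
    rv=(M.inv()*R.from_matrix(T)).as_rotvec()
    print("t",round(s['time'],2),"pos",s['position'],"yaw",round(cy,1),"F",s['ft_force'],"T",s['torque'],"w",round(s['grip_width']*87,1))
    print(" shift mm",M.inv().apply(np.array([x,y,z])-s['position'])*1000,"rot",rv,"q7",s['joint_positions'][6])
E
python3 -c "
from h import *
to(.4366,.1198,.405,70)"
```

```text
t 1.5 pos [0.3812 0.2393 0.4049] yaw 70.4 F [0.6223 0.5705 0.1398] T [0.0376 0.0218 0.0104] w 86.6
 shift mm [ -0.2104 -93.9337  92.3147] rot [ 0.0068 -0.0002 -0.0006] q7 0.5861364149357167
```

```bash
python3 -m creep '[[0,-31,31,0.007,0,0,87],[0,-31,31,0,0,0,87],[0,-32,30,0,0,0,87],[0,0,0,0,0,0,87],[0,0,0,0,0,0,87]]'
python3 - <<'E'
from h import *
d=get_image("wrist");save(d,"w2")
t=get_image("top");save(t,"top3",205,190,465,290,3)
print(proj(d,(.4366,.1198,.122)))
to(.4366,.1198,.249,70)
E
```

```text
time: 2.0
position: [0.436, 0.1193, 0.4047]
tool_rot: [0.276, 1.554, -0.275]
ft_force: [-1.1, 0.3, -0.3]
grip_width: 0.999
[312.6775 197.5975]
t 2.1 pos [0.4355 0.1207 0.4046] yaw 70.1 F [-0.3008  0.24    0.886 ] T [ 0.0638 -0.0033  0.0284] w 86.7
 shift mm [155.5979  -0.4511   1.3867] rot [ 0.0018 -0.0004 -0.    ] q7 0.8526504566878377
```

View pics/w2.png

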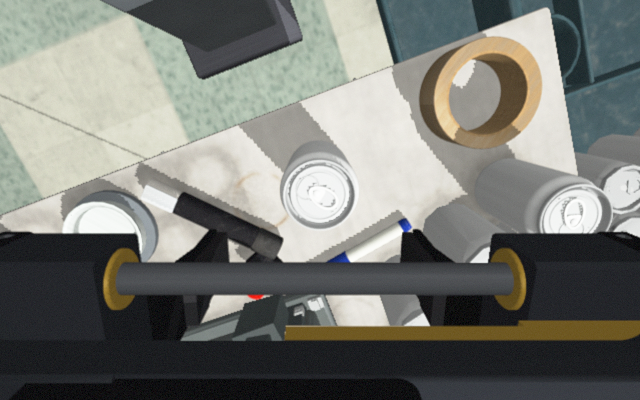

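Run:
```python
from h import *
d=get_image("wrist");im=d["img"][140:240,270:370]
g=cv2.cvtColor(im,cv2.COLOR_RGB2GRAY)
b=cv2.resize(g,None,fx=6,fy=6,interpolation=cv2.INTER_CUBIC)
c=cv2.HoughCircles(cv2.GaussianBlur(b,(0,0),4),cv2.HOUGH_GRADIENT,1,30,param1=60,param2=20,minRadius=120,maxRadius=260)
if c is not None:
    o=cv2.cvtColor(b,cv2.COLOR_GRAY2BGR)
    for x,y,r in c[0][:4]:
        u,v=x/6+270-.42,y/6+140-.42;print(u,v,r/6,plane(d,u,v,.122),plane(d,u,v,.120));cv2.circle(o,(int(x),int(y)),int(r),(0,0,255),1)
    cv2.imwrite("pics/w2z.png",o)
```

```text
318.83 196.16333 33.45 [0.4366 0.126  0.122 ] [0.4371 0.1259 0.12  ]
313.83 195.83 32.75 [0.435  0.1224 0.122 ] [0.4355 0.1222 0.12  ]
316.66333 191.16333 38.783333 [0.4322 0.1258 0.122 ] [0.4326 0.1256 0.12  ]
319.99664 201.49667 41.033333 [0.441  0.1254 0.122 ] [0.4415 0.1252 0.12  ]
```

View pics/w2z.png

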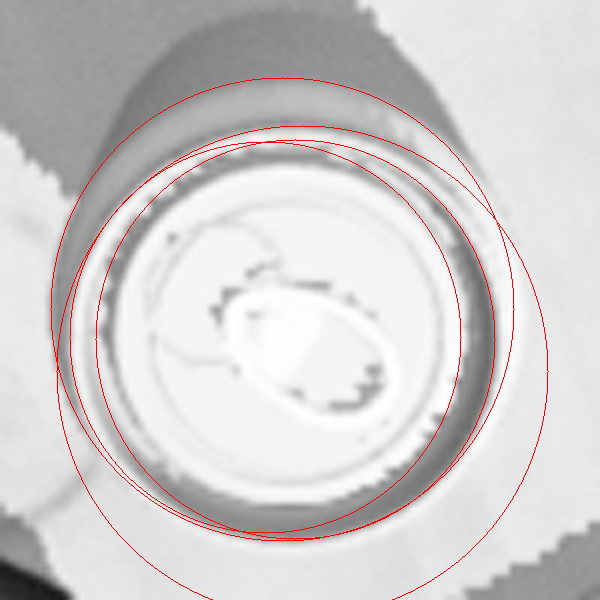

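```bash
python3 -c "
from h import *
to(.4363,.123,.249,70)"
```

```text
t 2.15 pos [0.4355 0.1207 0.4046] yaw 70.1 F [-0.1279 -0.1285 -0.1447] T [ 0.0033 -0.0262 -0.0196] w 86.8
 shift mm [155.6193   2.4675   0.045 ] rot [ 0.0021 -0.0003  0.0001] q7 0.8528007648304435
```

```bash
python3 -m creep '[[35,2.5,0,0,0,0,87],[40,0,0,0,0,0,87],[40,0,0,0,0,0,87],[40,0,0,0,0,0,87],[0,0,0,0,0,0,87]]'
python3 -m creep '[[0,0,0,0,0,0,50],[0,0,0,0,0,0,50],[0,0,0,0,0,0,50],[0,0,0,0,0,0,50],[0,0,0,0,0,0,50]]' 25
```

```text
time: 2.65
position: [0.4338, 0.1216, 0.2451]
tool_rot: [0.268, 1.562, -0.278]
ft_force: [-1.1, -0.4, 0.5]
grip_width: 0.995
time: 3.15
position: [0.4379, 0.1215, 0.2516]
tool_rot: [0.277, 1.55, -0.273]
ft_force: [0.3, 0.9, 5.9]
grip_width: 0.757
```

```bash
python3 -m creep '[[0,0,0,0,0,0,50],[0,0,0,0,0,0,50]]'
python3 - <<'E'
from h import *
d=get_image("scene");save(d,"s2",200,120,440,300,3)
to(.4223,-.1243,.36,30)
E
```

```text
time: 3.35
position: [0.4379, 0.1215, 0.2517]
tool_rot: [0.277, 1.55, -0.273]
ft_force: [-0.3, 1.0, 6.9]
grip_width: 0.759
t 3.4 pos [0.4379 0.1215 0.2517] yaw 69.9 F [-0.6084  1.8344  5.9862] T [0.0743 0.1337 0.0087] w 65.9
 shift mm [-108.924  -235.8464   70.0213] rot [ 0.6966  0.0012 -0.0039] q7 0.910494262044906
```

View pics/s2.png

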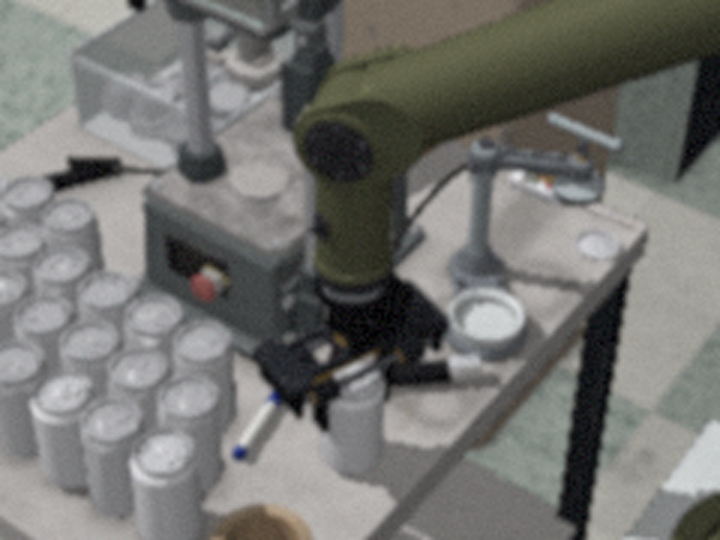

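```bash
python3 -m creep '[[-30,0,0,0,0,0,50],[-40,0,0,0,0,0,50],[-40,0,0,0,0,0,50],[0,-20,6,0,0,0,50],[0,-40,12,0,0,0,50]]'
python3 -m creep '[[0,-45,13,0,0,0,50],[0,-45,13,0,0,0,50],[0,-45,13,0,0,0,50],[0,-30,10,0,0,0,50],[0,0,0,0.14,0,0,50]]'
python3 -m creep '[[0,0,0,0.14,0,0,50],[0,0,0,0.14,0,0,50],[0,0,0,0.14,0,0,50],[0,0,0,0.14,0,0,50],[0,0,0,0,0,0,50]]'
python3 - <<'E'
from h import *
d=get_image("scene");save(d,"s3",200,120,440,300,3)
d=get_image("wrist");save(d,"w3")
d=get_image("top");save(d,"top4",205,190,465,290,3)
to(.4223,-.1243,.36,30)
E
```

```text
time: 3.9
position: [0.4332, 0.0603, 0.361]
tool_rot: [0.272, 1.552, -0.269]
ft_force: [-0.0, -1.5, -3.2]
grip_width: 0.759
time: 4.4
position: [0.4211, -0.1188, 0.3597]
tool_rot: [0.392, 1.535, -0.394]
ft_force: [-1.4, 0.0, -3.9]
grip_width: 0.756
time: 4.9
position: [0.4219, -0.1136, 0.3592]
tool_rot: [0.819, 1.412, -0.819]
ft_force: [-0.4, -0.3, -3.3]
grip_width: 0.756
t 5.05 pos [ 0.4222 -0.1135  0.3595] yaw 29.9 F [ 0.2223 -0.2009 -4.3847] T [-0.0839  0.0283  0.0063] w 66.1
 shift mm [-0.5107 -5.2994  9.3728] rot [-0.001  -0.0004  0.0004] q7 0.6404797185710616
```

View pics/s3.png

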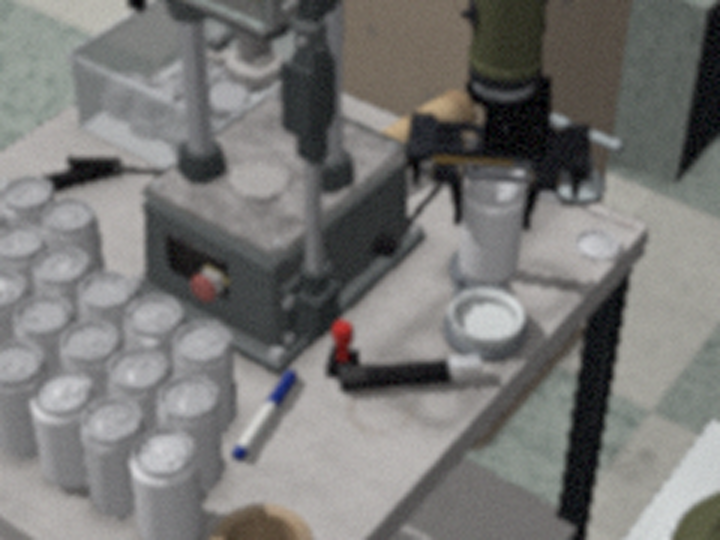

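View pics/w3.png

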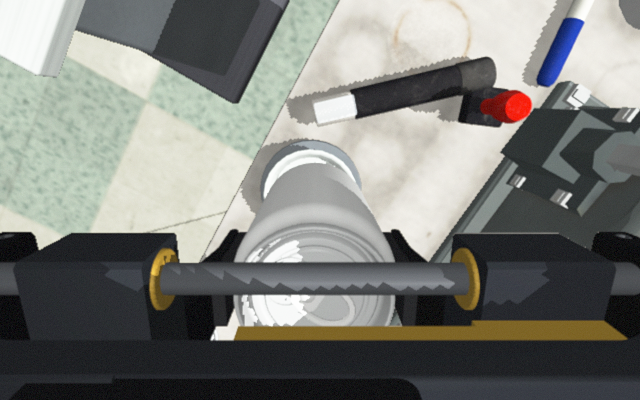

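View pics/top4.png

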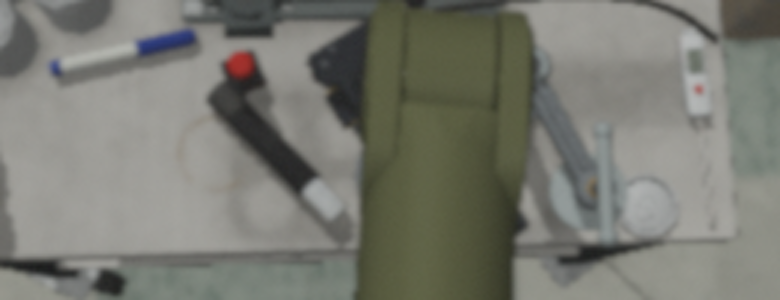

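```bash
python3 -m creep '[[15,-3.4,8.4,0,0,0,50],[20,0,0,0,0,0,50],[15,0,0,0,0,0,50],[0,0,0,0,0,0,50],[0,0,0,0,0,0,50]]'
python3 - <<'E'
from h import *
d=get_image("scene");save(d,"s4",320,150,420,250,6)
d=get_image("wrist");save(d,"w4")
to(.4235,-.1225,.2647,30)
E
```

```text
time: 5.55
position: [0.4238, -0.1224, 0.31]
tool_rot: [0.817, 1.412, -0.817]
ft_force: [-0.5, -0.4, -3.1]
grip_width: 0.753
t 5.65 pos [ 0.4242 -0.1225  0.3107] yaw 29.8 F [-0.5334  0.0983 -3.8291] T [-0.0661 -0.0014 -0.0199] w 65.9
 shift mm [46.009  -0.712  -0.3584] rot [-0.0027  0.0009 -0.0015] q7 0.6928253892722036
```

View pics/s4.png

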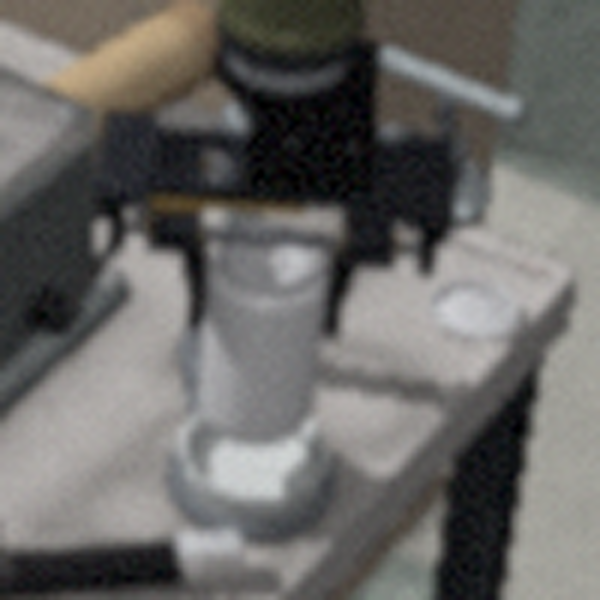

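View pics/w4.png

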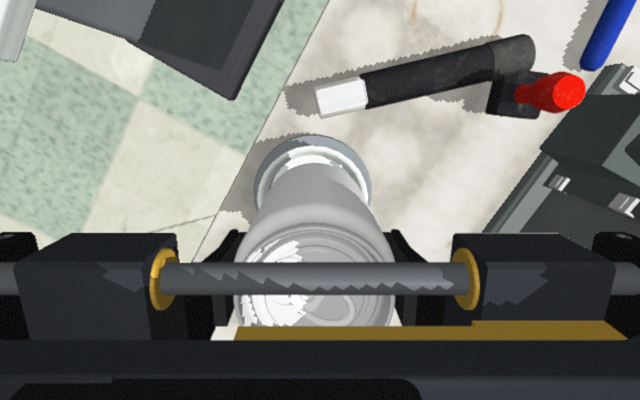

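Run:
```python
from h import *
for n,(x0,y0,x1,y1,f) in {"scene":(320,150,420,250,6),"wrist":(200,100,420,340,3)}.items():
    d=get_image(n);im=cv2.resize(d["img"][y0:y1,x0:x1,::-1],None,fx=f,fy=f,interpolation=cv2.INTER_CUBIC)
    s=monitor.get_state();p=s['position']
    for c,r,z,col in[((p[0],p[1]),.033,p[2]-.2517+.004,(0,0,255)),((.4235,-.1225),.0395,.029,(0,255,0)),((.4235,-.1225),.035,.013,(255,0,0)),((p[0],p[1]),.027,p[2]-.2517+.122,(255,0,255))]:
        q=np.array([(proj(d,(c[0]+r*np.cos(a),c[1]+r*np.sin(a),z))-[x0-.5,y0-.5])*f for a in np.linspace(0,6.28,60)]).astype(int)
        cv2.polylines(im,[q],True,col,1)
    cv2.imwrite(f"pics/o_{n}.png",im)
```

```text
(no output)
```

View pics/o_scene.png

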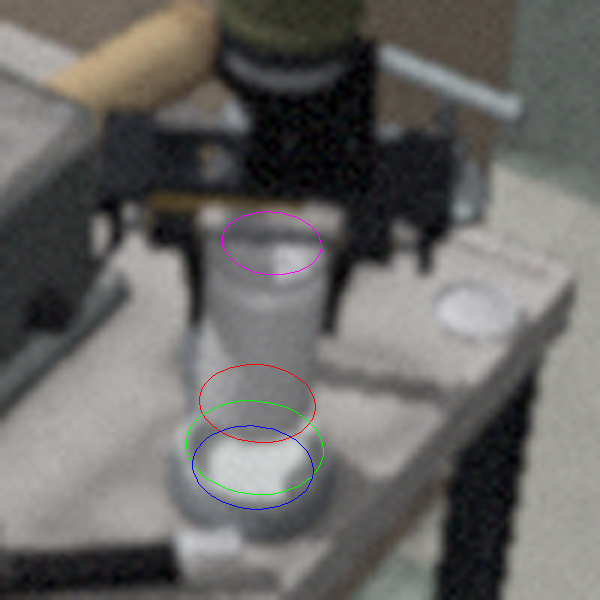

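View pics/o_wrist.png

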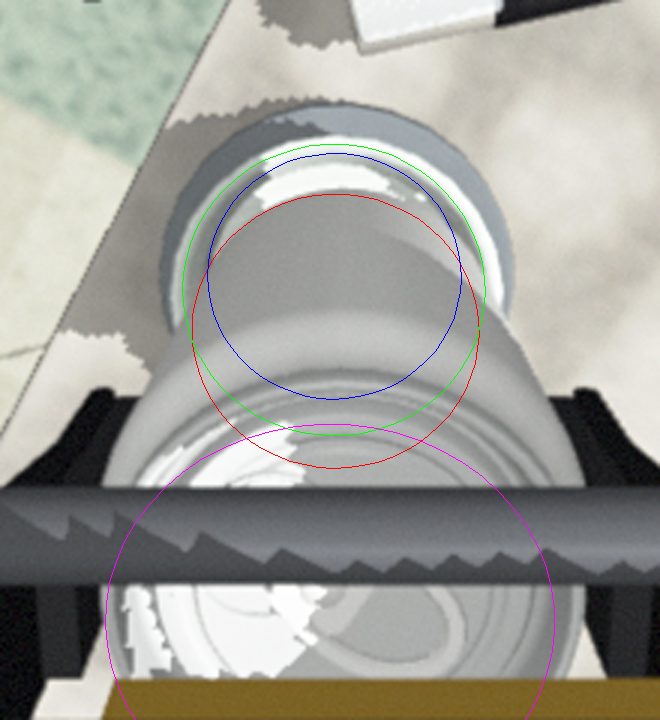

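```bash
python3 -m creep '[[15,0,0,0,0,0,50],[15,0,0,0,0,0,50],[5,0,0,0,0,0,50],[3,0,0,0,0,0,50],[0,0,0,0,0,0,50]]'
python3 -c "
from h import *
to(.4235,-.1225,.2647,30)"
```

```text
time: 6.25
position: [0.4246, -0.1239, 0.2734]
tool_rot: [0.818, 1.408, -0.819]
ft_force: [-0.2, -5.1, 4.6]
grip_width: 0.758
t 6.25 pos [ 0.4246 -0.1239  0.2734] yaw 29.8 F [-0.2052 -5.0788  4.6025] T [-1.3165  0.3067  0.033 ] w 65.9
 shift mm [ 8.6946 -0.2582 -1.7828] rot [-0.0041  0.0032 -0.001 ] q7 0.7267775814231121
```

```bash
python3 -m creep '[[0,-1,2,0,0,0,50],[2,0,0,0,0,0,50],[2,0,0,0,0,0,50],[0,0,0,0,0,0,50]]'
python3 -c "
from h import *
to(.4235,-.1245,.2647,30)"
```

```text
time: 6.65
position: [0.4258, -0.127, 0.2716]
tool_rot: [0.819, 1.405, -0.818]
ft_force: [-3.8, -7.2, 21.4]
grip_width: 0.756
t 6.65 pos [ 0.4258 -0.127   0.2716] yaw 29.7 F [-3.8496 -7.1882 21.4183] T [-1.2989  1.081   0.0536] w 65.7
 shift mm [ 6.8533 -0.7914 -3.383 ] rot [-0.0045  0.0051 -0.0038] q7 0.7375083446432634
```

Run:
```python
from h import *
d=get_image("scene");save(d,"s5",320,150,420,250,6)
d=get_image("wrist");save(d,"w5",200,100,420,340,3)
```

```text
(no output)
```

View pics/s5.png

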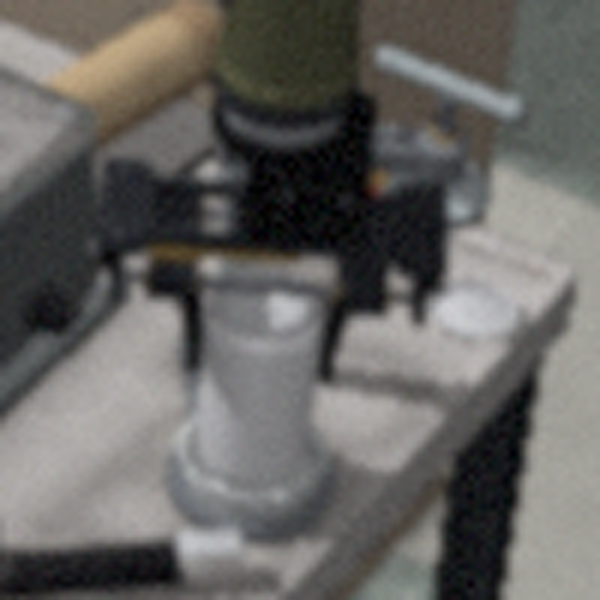

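View pics/w5.png

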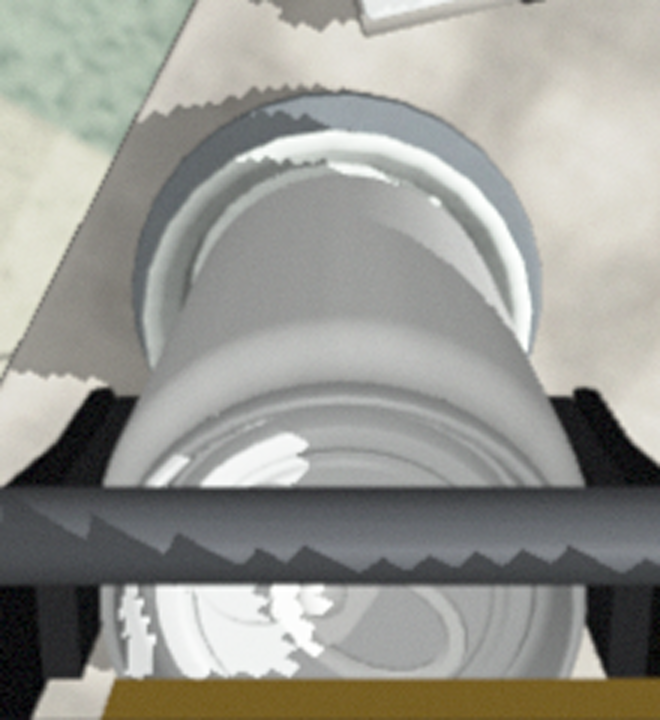

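```bash
python3 -m creep '[[-1,-1.5,0,0,0,0,50],[0,-1.5,1,0,0,0,50],[0,0,0,0,0,0,50]]'
python3 -c "
from h import *
to(.4235,-.1245,.2647,30)"
```

```text
time: 7.05
position: [0.4245, -0.1276, 0.2718]
tool_rot: [0.822, 1.402, -0.814]
ft_force: [1.9, -3.0, 8.2]
grip_width: 0.755
t 7.05 pos [ 0.4245 -0.1276  0.2718] yaw 29.7 F [ 1.9224 -2.9838  8.1953] T [-0.3217 -0.8241 -0.1381] w 65.6
 shift mm [ 7.0456  0.6541 -3.2369] rot [-0.0045  0.0048 -0.0086] q7 0.7396816160830403
```

```bash
python3 -m creep '[[0,0,2,0,0,0,50],[2,0,0,0,0,0,50],[2,0,0,0,0,0,50],[0,0,0,0,0,0,50]]'
python3 -c "
from h import *
to(.4235,-.1245,.2647,30)"
```

```text
time: 7.45
position: [0.4257, -0.1306, 0.2684]
tool_rot: [0.82, 1.401, -0.815]
ft_force: [4.4, -5.2, -2.4]
grip_width: 0.758
t 7.45 pos [ 0.4257 -0.1306  0.2684] yaw 29.7 F [ 4.4306 -5.1829 -2.3623] T [-1.6159 -1.2059 -0.0794] w 65.9
 shift mm [ 3.6832  1.0585 -6.4267] rot [-0.0047  0.0071 -0.0078] q7 0.7500886147345739
```

```bash
python3 -m creep '[[0,0,2,0,0,0,50],[2,0,0,0,0,0,50],[2,0,0,0,0,0,50],[0,0,0,0,0,0,50]]'
python3 -c "
from h import *
to(.4235,-.1245,.2647,30)
d=get_image('wrist');save(d,'w6',200,100,420,340,3)
d=get_image('scene');save(d,'s6',320,150,420,250,6)"
```

```text
time: 7.85
position: [0.4259, -0.1305, 0.2645]
tool_rot: [0.821, 1.408, -0.814]
ft_force: [-5.1, 1.2, 23.2]
grip_width: 0.753
t 7.85 pos [ 0.4259 -0.1305  0.2645] yaw 29.8 F [-5.0558  1.2227 23.2106] T [-0.2396  1.193  -0.0371] w 65.5
 shift mm [-0.1862  0.9103 -6.3803] rot [-0.0031  0.0011 -0.0051] q7 0.7606669409116776
```

View pics/w6.png

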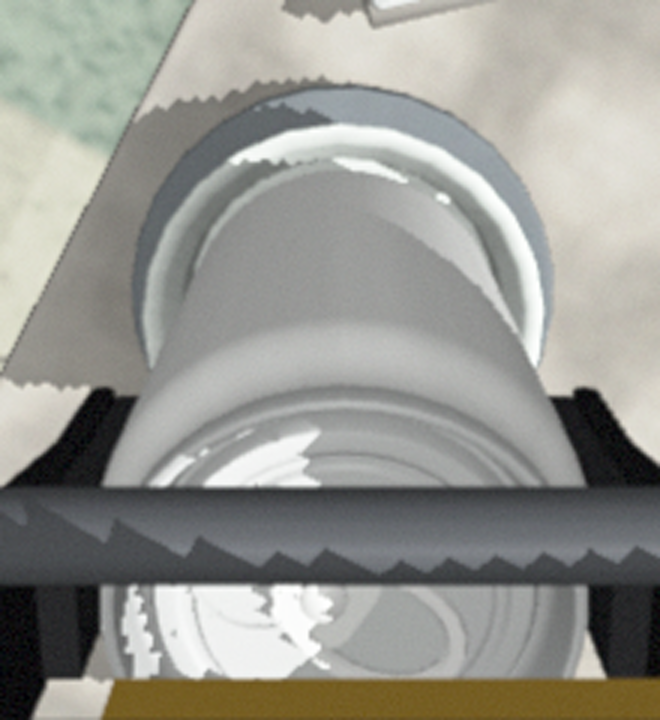

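View pics/s6.png

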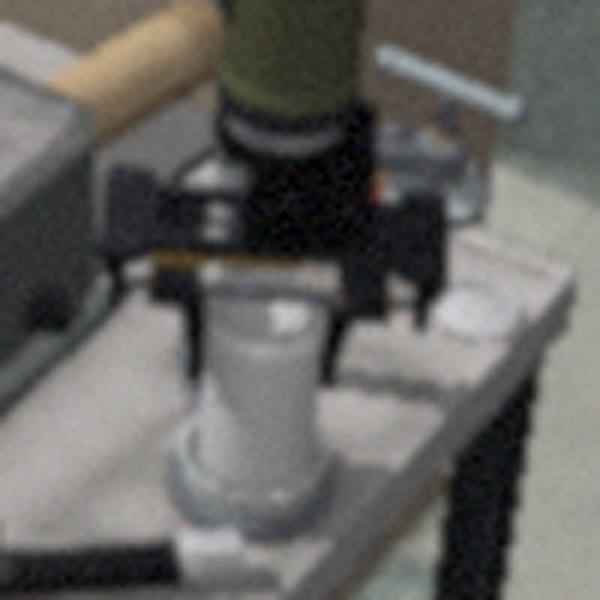

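```bash
python3 -m creep '[[-1.5,0,-0.5,0,0,0,50],[0,0,0,0,0,0,70],[0,0,0,0,0,0,80],[0,0,0,0,0,0,87],[0,0,0,0,0,0,87]]'
python3 -c "
from h import *
to(.4235,-.1245,.2647,30)
d=get_image('wrist');save(d,'w7',200,100,420,340,3)
d=get_image('scene');save(d,'s7',320,150,420,250,6)"
```

```text
time: 8.45
position: [0.4232, -0.1298, 0.2618]
tool_rot: [0.818, 1.413, -0.819]
ft_force: [-0.2, 0.1, 0.7]
grip_width: 0.964
t 8.45 pos [ 0.4232 -0.1298  0.2618] yaw 29.8 F [-0.2222  0.0599  0.6747] T [0.029  0.0153 0.0078] w 83.9
 shift mm [-2.9294  2.9442 -4.4499] rot [-0.0036 -0.0009  0.0009] q7 0.7573202947106007
```

View pics/w7.png

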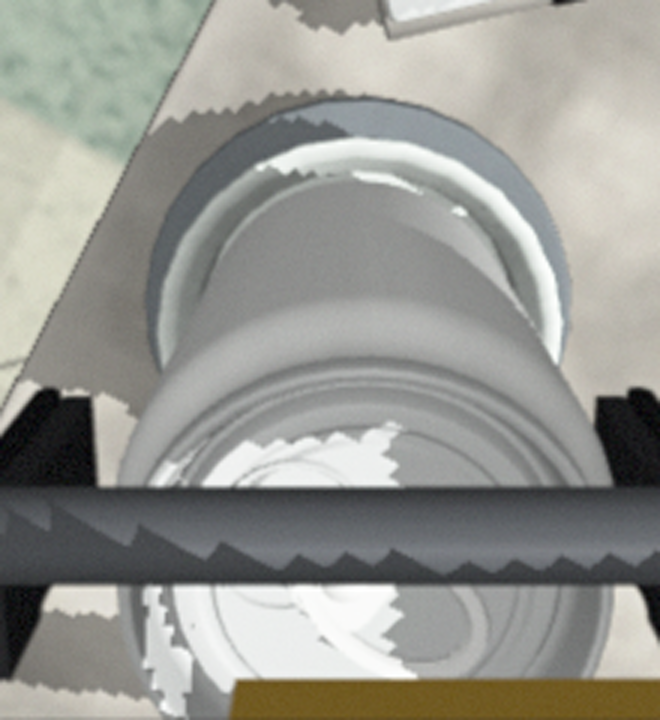

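View pics/s7.png

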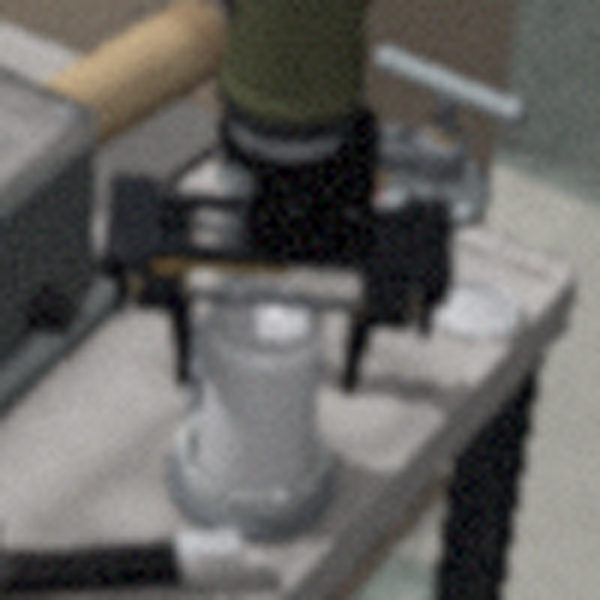

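```bash
python3 -m creep '[[-10,0.5,0,0,0,0,87],[-35,0,0,0,0,0,87],[-40,0,0,0,0,0,87],[-40,0,0,0,0,0,87],[-40,0,0,0,0,0,87]]'
python3 -m creep '[[0,0,0,-0.145,0,0,60],[0,0,0,-0.145,0,0,60],[0,0,0,-0.145,0,0,60],[0,0,0,-0.145,0,0,60],[0,0,0,-0.145,0,0,60]]'
python3 -m creep '[[0,0,0,-0.145,0,0,60],[0,0,0,-0.145,0,0,60],[0,0,0,0,0,0,60],[0,0,0,0,0,0,60]]'
python3 -c "
from h import *
to(.3916,-.2598,.43,88)
d=get_image('scene');save(d,'s8',320,150,420,250,6)"
```

```text
time: 9.05
position: [0.4235, -0.13, 0.4297]
tool_rot: [0.819, 1.41, -0.818]
ft_force: [0.7, 0.4, -0.3]
grip_width: 0.999
time: 9.55
position: [0.4238, -0.13, 0.428]
tool_rot: [0.252, 1.556, -0.251]
ft_force: [-0.1, 0.4, -0.3]
grip_width: 0.71
time: 9.95
position: [0.4239, -0.1298, 0.4277]
tool_rot: [0.031, 1.57, -0.03]
ft_force: [0.1, 0.4, -0.1]
grip_width: 0.685
t 9.95 pos [ 0.4239 -0.1298  0.4277] yaw 87.8 F [ 0.1034  0.4255 -0.103 ] T [ 0.1095 -0.0118  0.0103] w 59.6
 shift mm [  -2.4    -131.1625  -27.152 ] rot [-0.0043  0.0005 -0.0004] q7 1.6318713441923494
```

View pics/s8.png

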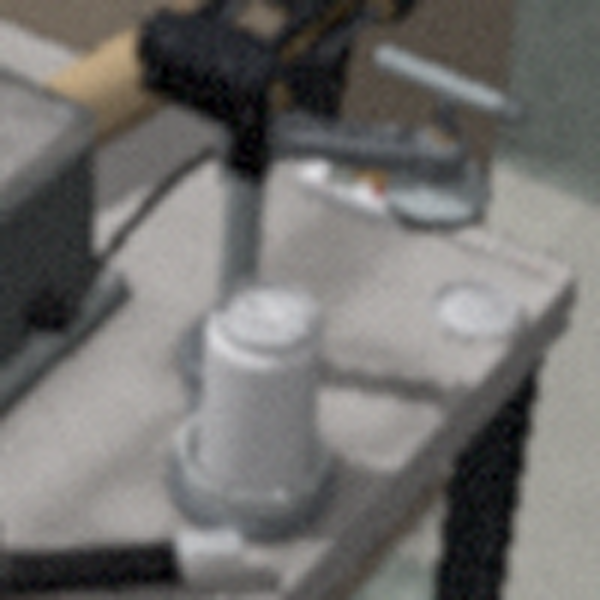

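```bash
python3 -m creep '[[-2,-43,-9,0,0,0,60],[0,-43,-9,0,0,0,60],[0,-45,-9,0,0,0,60],[0,0,0,0,0,0,60],[0,0,0,0,0,0,60]]'
python3 -c "
from h import *
to(.3916,-.2598,.387,88)
d=get_image('wrist');save(d,'w9');print(proj(d,(.3916,-.2598,.226)))
d=get_image('top');save(d,'t9',305,190,465,290,5)
d=get_image('scene');save(d,'s9',320,130,420,230,6)"
```

```text
time: 10.5
position: [0.3918, -0.2606, 0.4294]
tool_rot: [0.032, 1.57, -0.031]
ft_force: [-0.4, 0.8, 0.9]
grip_width: 0.692
t 10.5 pos [ 0.3918 -0.2606  0.4294] yaw 87.7 F [-0.3522  0.7754  0.8679] T [0.0667 0.019  0.0165] w 60.2
 shift mm [42.3899  0.818  -0.2354] rot [-0.0057  0.0003 -0.0005] q7 1.929294342208649
[312.5848 232.3853]
```

View pics/w9.png

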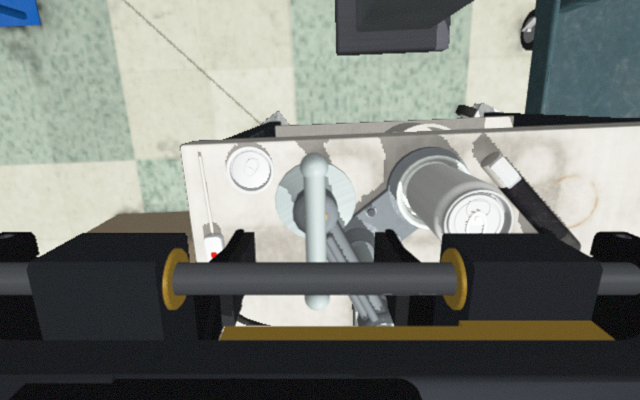

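View pics/s9.png

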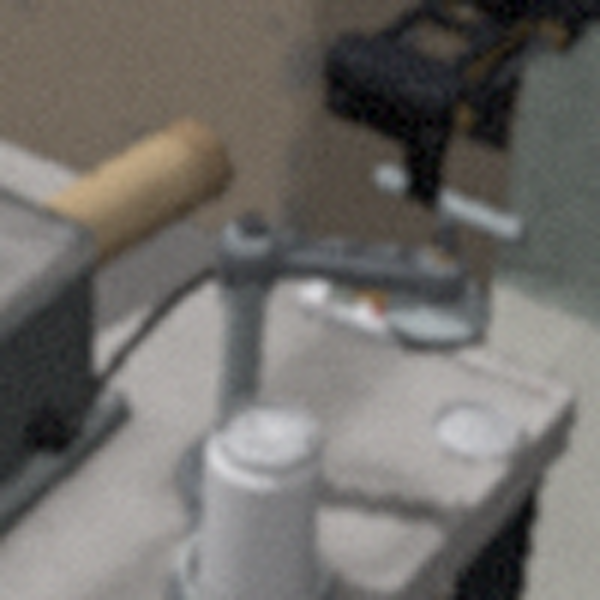

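View pics/t9.png

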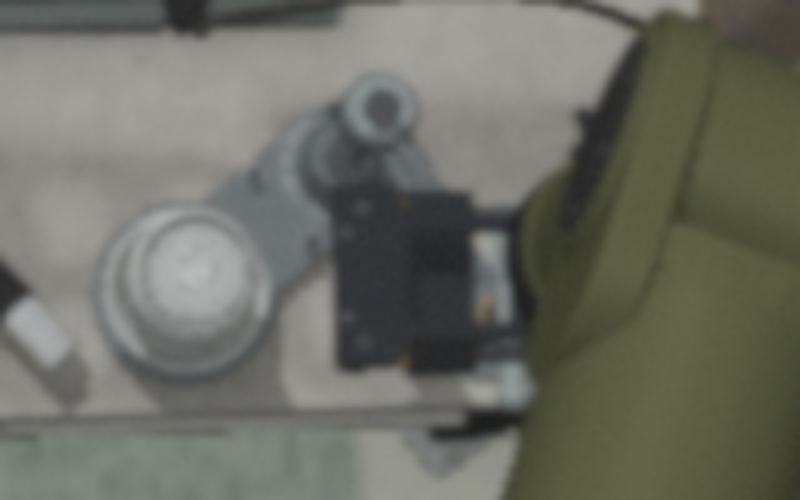

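```bash
python3 -m creep '[[20,0.8,0,0,0,0,60],[20,0,0,0,0,0,60],[2,0,0,0,0,0,60],[0,0,0,0,0,0,60],[0,0,0,0,0,0,40]]'
python3 -m creep '[[0,0,0,0,0,0,20],[0,0,0,0,0,0,8],[0,0,0,0,0,0,8],[0,0,0,0,0,0,8],[0,0,0,0,0,0,8]]' 15
python3 -m creep '[[0,0,0,0,0,0,8],[0,0,0,0,0,0,8],[0,0,0,0,0,0,8]]'
python3 -c "
from h import *
to(.3916,-.2598,.387,88)
d=get_image('wrist');save(d,'w10')
d=get_image('scene');save(d,'s10',320,130,420,230,6)"
```

```text
time: 11.15
position: [0.3928, -0.2587, 0.3881]
tool_rot: [0.027, 1.569, -0.028]
ft_force: [0.1, -0.4, -0.5]
grip_width: 0.653
time: 11.65
position: [0.3923, -0.259, 0.3873]
tool_rot: [0.028, 1.571, -0.028]
ft_force: [0.2, 0.5, -0.3]
grip_width: 0.23
time: 11.95
position: [0.392, -0.2594, 0.3873]
tool_rot: [0.028, 1.571, -0.029]
ft_force: [-1.4, -2.9, 0.3]
grip_width: 0.131
t 11.95 pos [ 0.392  -0.2594  0.3873] yaw 87.9 F [-1.3519 -2.9149  0.3428] T [-0.4281  0.2559 -0.0385] w 11.4
 shift mm [ 0.268  -0.3728 -0.4234] rot [-0.0014 -0.0004  0.0008] q7 1.955754320876104
```

View pics/w10.png

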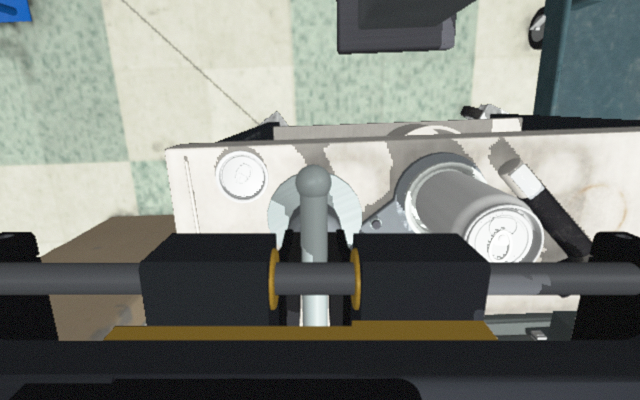

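View pics/s10.png

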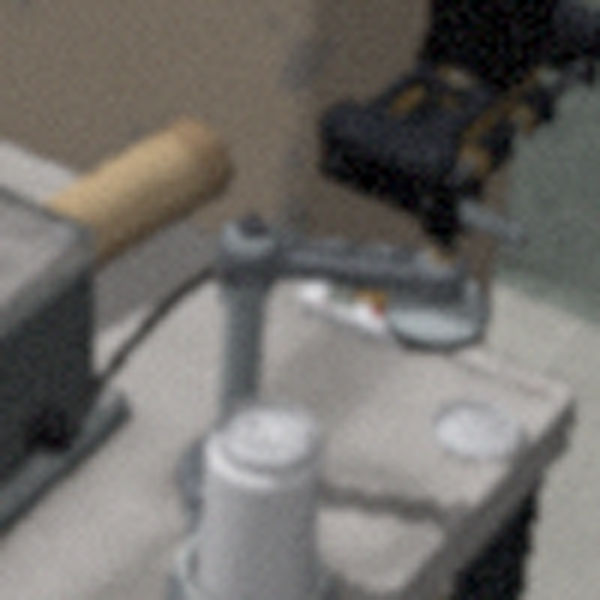

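```bash
python3 -m creep '[[0,9.9,-4.7,0.1,0,0,8],[0,9.9,-4.7,0.1,0,0,8],[0,9.9,-4.7,0.1,0,0,8],[0,0,0,0,0,0,8]]' 20
python3 -c "
from h import *
to(.3916,-.2598,.387,88)
P=np.array([.4904,-.2108]);p=monitor.get_state()['position'][:2]-P;print(np.hypot(*p),np.degrees(np.arctan2(p[1],p[0]))%360)"
```

```text
time: 12.45
position: [0.3822, -0.2265, 0.3872]
tool_rot: [0.264, 1.556, -0.261]
ft_force: [-1.7, -0.2, 1.5]
grip_width: 0.13
t 12.45 pos [ 0.3822 -0.2265  0.3872] yaw 70.8 F [-1.7148 -0.1958  1.4952] T [ 0.1212  0.4441 -0.0985] w 11.3
 shift mm [  0.1494 -28.3926  19.8018] rot [-0.2995 -0.001  -0.0017] q7 1.5626544524217183
0.10931661774792467 188.24749658655855
```

```bash
python3 -m creep '[[0,9.9,-4.7,0.1,0,0,8],[0,9.9,-4.7,0.1,0,0,8],[0,9.9,-4.7,0.1,0,0,8],[0,9.9,-4.7,0.1,0,0,8],[0,0,0,0,0,0,8]]'
python3 -m creep '[[0,9.9,-4.7,0.1,0,0,8],[0,9.9,-4.7,0.1,0,0,8],[0,9.9,-4.7,0.1,0,0,8],[0,9.9,-4.7,0.1,0,0,8],[0,0,0,0,0,0,8]]'
python3 -c "
from h import *
to(.3916,-.2598,.387,88)
P=np.array([.4904,-.2108]);p=monitor.get_state()['position'][:2]-P;print(np.hypot(*p),np.degrees(np.arctan2(p[1],p[0]))%360)"
```

```text
time: 12.95
position: [0.3848, -0.1831, 0.3872]
tool_rot: [0.574, 1.494, -0.572]
ft_force: [0.6, 1.1, -0.2]
grip_width: 0.129
time: 13.45
position: [0.4037, -0.1443, 0.3872]
tool_rot: [0.88, 1.385, -0.879]
ft_force: [1.7, 0.7, 0.2]
grip_width: 0.126
t 13.45 pos [ 0.4037 -0.1443  0.3872] yaw 25.2 F [1.6626 0.6607 0.1816] T [ 0.0817 -0.3042 -0.0134] w 10.9
 shift mm [  0.1929 -60.1172  99.3418] rot [-1.0964  0.0008 -0.0007] q7 0.6107193015160521
0.10922734373449657 142.50883097654804
```

```bash
python3 -m creep '[[0,9.9,-4.7,0.1,0,0,8],[0,9.9,-4.7,0.1,0,0,8],[0,0,0,0,0,0,8]]'
python3 -m creep '[[0,5,-2.4,0.05,0,0,8],[0,0,0,0,0,0,8]]'
python3 -c "
from h import *
to(.3916,-.2598,.387,88)
P=np.array([.4904,-.2108]);p=monitor.get_state()['position'][:2]-P;print(np.hypot(*p),np.degrees(np.arctan2(p[1],p[0]))%360)"
```

```text
time: 13.75
position: [0.4183, -0.1287, 0.3872]
tool_rot: [1.031, 1.312, -1.031]
ft_force: [0.4, -0.0, 0.0]
grip_width: 0.128
time: 13.95
position: [0.4219, -0.1257, 0.3872]
tool_rot: [1.069, 1.293, -1.069]
ft_force: [1.1, -0.3, -1.4]
grip_width: 0.131
t 13.95 pos [ 0.4219 -0.1257  0.3872] yaw 10.8 F [ 1.1275 -0.31   -1.385 ] T [ 0.0094 -0.1768 -0.0096] w 11.4
 shift mm [  0.2229 -55.0003 125.9502] rot [-1.3465  0.      0.    ] q7 0.3378831211880281
0.1091996101803931 128.84355874443605
```

```bash
python3 -m creep '[[0,2.6,-1.4,0.02,0,0,8],[0,0,0,0,0,0,8]]'
python3 -m creep '[[0,2.6,-1.4,0.02,0,0,8],[0,0,0,0,0,0,8]]'
python3 -c "
from h import *
to(.3916,-.2598,.387,88)
P=np.array([.4904,-.2108]);p=monitor.get_state()['position'][:2]-P;print(np.hypot(*p),np.degrees(np.arctan2(p[1],p[0]))%360)
d=get_image('wrist');save(d,'w11')
d=get_image('scene');save(d,'s11',320,130,420,230,6)"
```

```text
time: 14.15
position: [0.4241, -0.1239, 0.3872]
tool_rot: [1.085, 1.283, -1.086]
ft_force: [-0.8, -1.9, -0.3]
grip_width: 0.128
time: 14.35
position: [0.4252, -0.1233, 0.3871]
tool_rot: [1.098, 1.276, -1.107]
ft_force: [-6.7, -4.4, 4.0]
grip_width: 0.13
t 14.35 pos [ 0.4252 -0.1233  0.3871] yaw 8.3 F [-6.6769 -4.4375  3.955 ] T [-1.1814  1.467   0.1222] w 11.3
 shift mm [  0.6048 -52.8591 130.22  ] rot [-1.3919 -0.0022  0.0057] q7 0.28931253695414305
0.10907379298048155 126.69418270973615
```

View pics/s11.png

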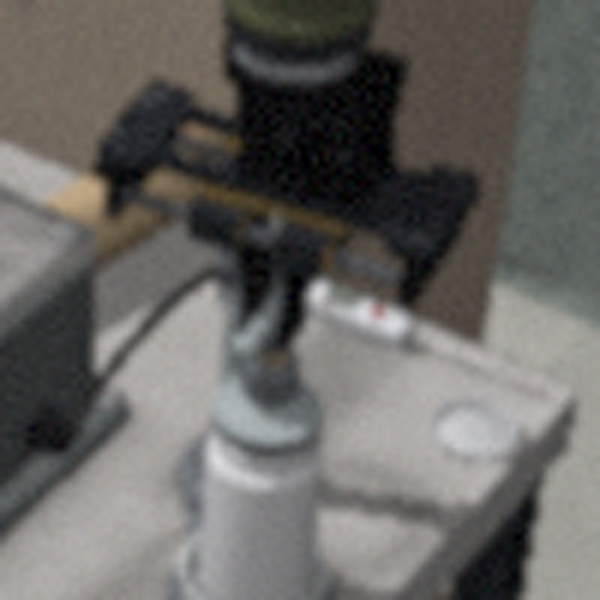

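View pics/w11.png

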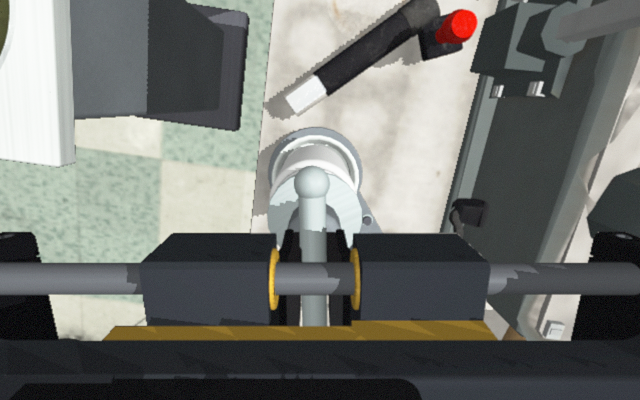

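```bash
cat >> h.py <<'E'
def tq():
    s=monitor.get_state();M=R.from_rotvec(s['tool_rot']).as_matrix()
    print("t",round(s['time'],2),"yaw",round(np.degrees(np.arctan2(M[1,1],M[0,1])),2),"pos",s['position']*1000,"F",s['ft_force'],"T",s['torque'],"Ttool",M.T@s['torque'],"j7",s['joint_torque'][6],"q7",round(s['joint_positions'][6],3),"w",round(s['grip_width']*87,1))
E
python3 -m creep '[[0,-0.9,0.5,0,0,0,8],[0,0,0,0,0,0,8],[0,0,0,0,0,0,8]]' 50 >/dev/null; python3 -c "
from h import *
tq()"
python3 -m creep '[[0.1,0,0,0.04,0,0,8],[0.1,0,0,0.04,0,0,8],[0.1,0,0,0.04,0,0,8],[0.1,0,0,0.04,0,0,8]]' >/dev/null; python3 -c "
from h import *
tq()"
```

```text
t 14.75 yaw 8.29 pos [ 424.77   -123.5861  387.1332] F [-3.4599 -5.1859  0.6921] T [-1.0291  0.9659  0.0801] Ttool [-0.0786 -0.8793 -1.1041] j7 -0.09580668294802308 q7 0.291 w 10.8
t 15.15 yaw -0.97 pos [ 424.897  -123.5572  386.6753] F [-2.9855 -4.5499  1.003 ] T [-0.9836  0.8159  0.1295] Ttool [-0.1284 -0.9976 -0.799 ] j7 0.27757775969803333 q7 0.132 w 10.5
```

```bash
M="python3 -c 'from h import *
tq()'"
python3 -m creep '[[0.1,0,0,0.04,0,0,8],[0.1,0,0,0.04,0,0,8]]' >/dev/null; eval "$M"
python3 -m creep '[[0.1,0,0,0.04,0,0,8],[0.1,0,0,0.04,0,0,8]]' >/dev/null; eval "$M"
python3 -m creep '[[0.1,0,0,0.04,0,0,8],[0.1,0,0,0.04,0,0,8]]' >/dev/null; eval "$M"
python3 -m creep '[[0.1,0,0,0.04,0,0,8],[0.1,0,0,0.04,0,0,8]]' >/dev/null; eval "$M"
```

```text
t 15.35 yaw -5.55 pos [ 424.9385 -123.5338  386.4225] F [-3.2048 -4.3091  0.8024] T [-1.0385  0.6856  0.1784] Ttool [-0.1772 -1.1003 -0.5817] j7 0.27523817494511604 q7 0.053 w 10.9
t 15.55 yaw -10.13 pos [ 425.0067 -123.5296  386.184 ] F [-1.7075 -4.2421  0.2577] T [-1.0928  0.6613  0.1007] Ttool [-0.0995 -1.1923 -0.4586] j7 0.27300632558763027 q7 -0.026 w 10.7
t 15.75 yaw -14.71 pos [ 425.0388 -123.5452  385.9365] F [-3.2232 -4.3491 -0.7835] T [-1.0633  0.5527  0.1237] Ttool [-0.1226 -1.169  -0.2642] j7 0.2707326225936413 q7 -0.105 w 10.6
t 15.95 yaw -19.3 pos [ 425.0965 -123.5575  385.6942] F [-2.8082 -5.6379 -2.1169] T [-1.0738  0.4722  0.1048] Ttool [-0.1038 -1.1696 -0.0905] j7 0.2684595622122288 q7 -0.184 w 10.8
```

```bash
M="python3 -c 'from h import *
tq()'"
for i in 1; do
python3 -m creep '[[0.12,0,0,0.04,0,0,8],[0.12,0,0,0.04,0,0,8]]' >/dev/null; eval "$M"
python3 -m creep '[[0.12,0,0,0.04,0,0,8],[0.12,0,0,0.04,0,0,8]]' >/dev/null; eval "$M"
python3 -m creep '[[0.12,0,0,0.04,0,0,8],[0.12,0,0,0.04,0,0,8]]' >/dev/null; eval "$M"
done | cut -c1-400
```

```text
t 16.15 yaw -23.88 pos [ 425.1559 -123.5705  385.4708] F [-1.9456 -4.5957 -0.6996] T [-1.0905  0.4497  0.1062] Ttool [-0.1055 -1.1792  0.0305] j7 0.26712801307439804 q7 -0.262 w 10.6
t 16.35 yaw -28.47 pos [ 425.1871 -123.6262  385.2222] F [-1.1719 -3.7993 -0.6777] T [-1.1939  0.3716  0.1303] Ttool [-0.1294 -1.2267  0.2427] j7 0.2656043227761984 q7 -0.341 w 10.7
t 16.55 yaw -33.04 pos [ 425.2553 -123.613   385.0014] F [-1.2919 -5.1435 -1.1475] T [-1.1722  0.3304  0.0971] Ttool [-0.0964 -1.1628  0.3624] j7 0.26415618136525154 q7 -0.42 w 10.9
```

```bash
M="python3 -c 'from h import *
tq()'"
python3 -m creep '[[0.12,0,0,0.04,0,0,8],[0.12,0,0,0.04,0,0,8]]' >/dev/null; eval "$M"
python3 -m creep '[[0.12,0,0,0.04,0,0,8],[0.12,0,0,0.04,0,0,8]]' >/dev/null; eval "$M"
python3 -m creep '[[0.12,0,0,0.04,0,0,8],[0.12,0,0,0.04,0,0,8]]' >/dev/null; eval "$M"
```

```text
t 16.75 yaw -37.63 pos [ 425.2911 -123.693   384.7826] F [-0.6957 -4.6883  0.2259] T [-1.1794  0.24    0.1413] Ttool [-0.1407 -1.0804  0.5304] j7 0.26270859874784946 q7 -0.499 w 10.7
t 16.95 yaw -42.21 pos [ 425.3347 -123.7102  384.5252] F [ 0.1982 -5.4142 -1.4278] T [-1.2188  0.2239  0.1441] Ttool [-0.1435 -1.053   0.6535] j7 0.2613978087902069 q7 -0.578 w 10.7
t 17.15 yaw -46.8 pos [ 425.368  -123.7598  384.2833] F [-0.9284 -5.3594 -2.1412] T [-1.2597  0.2526  0.1883] Ttool [-0.188  -1.0461  0.7459] j7 0.26003770530223846 q7 -0.657 w 10.7
```

```bash
M="python3 -c 'from h import *
tq()'"
python3 -m creep '[[0.12,0,0,0.04,0,0,8],[0.12,0,0,0.04,0,0,8]]' >/dev/null; eval "$M"
python3 -m creep '[[0.12,0,0,0.04,0,0,8],[0.12,0,0,0.04,0,0,8]]' >/dev/null; eval "$M"
```

```text
t 17.35 yaw -51.38 pos [ 425.4101 -123.8068  384.0725] F [-0.2899 -5.7132 -1.4751] T [-1.3366  0.1984  0.1256] Ttool [-0.1255 -0.989   0.9208] j7 0.25867936201393604 q7 -0.736 w 11.0
t 17.55 yaw -55.97 pos [ 425.4319 -123.8825  383.8154] F [-1.1872 -5.6726 -1.9709] T [-1.395   0.1947  0.1809] Ttool [-0.1808 -0.9416  1.0476] j7 0.2577330730855465 q7 -0.815 w 10.6
```

```bash
cat >> h.py <<'E'
def tz():
    s=monitor.get_state();M=R.from_rotvec(s['tool_rot']).as_matrix()
    print("yaw",round(np.degrees(np.arctan2(M[1,1],M[0,1])),2),"z",round(s['position'][2]*1000,2),"F",s['ft_force'],"Tz",round(s['torque'][2],3),"j7",round(s['joint_torque'][6],4))
E
M="python3 -c 'from h import *
tz()'"
python3 -m creep '[[0.12,0,0,0.04,0,0,8]]' >/dev/null; eval "$M"
python3 -m creep '[[0.12,0,0,0.04,0,0,8]]' >/dev/null; eval "$M"
python3 -m creep '[[0.12,0,0,0.04,0,0,8]]' >/dev/null; eval "$M"
python3 -m creep '[[0.12,0,0,0.04,0,0,8]]' >/dev/null; eval "$M"
```

```text
yaw -58.27 z 383.71 F [-0.2437 -5.6466 -2.9291] Tz 0.131 j7 0.2568
yaw -60.56 z 383.57 F [-0.8218 -6.2519 -2.7896] Tz 0.118 j7 0.2566
yaw -62.85 z 383.47 F [-0.4504 -5.7891 -2.2632] Tz 0.122 j7 0.256
yaw -65.15 z 383.34 F [-0.1077 -6.2428 -2.6496] Tz 0.195 j7 0.2557
```

```bash
M="python3 -c 'from h import *
tz()'"
python3 -m creep '[[0.12,0,0,0.04,0,0,8]]' >/dev/null; eval "$M"
python3 -m creep '[[0.12,0,0,0.04,0,0,8]]' >/dev/null; eval "$M"
python3 -m creep '[[0.12,0,0,0.04,0,0,8]]' >/dev/null; eval "$M"
python3 -m creep '[[0.12,0,0,0.04,0,0,8]]' >/dev/null; eval "$M"
```

```text
yaw -67.44 z 383.21 F [-0.269  -6.6936 -2.5423] Tz 0.133 j7 0.2552
yaw -69.73 z 383.11 F [-0.5659 -6.2834 -2.3207] Tz 0.14 j7 0.2547
yaw -72.02 z 382.99 F [ 0.507  -6.2383 -3.4839] Tz 0.136 j7 0.2543
yaw -74.31 z 382.86 F [ 0.4685 -7.2074 -2.8327] Tz 0.156 j7 0.254
```

```bash
M="python3 -c 'from h import *
tz()'"
python3 -m creep '[[0.13,0,0,0.04,0,0,8]]' >/dev/null; eval "$M"
python3 -m creep '[[0.13,0,0,0.04,0,0,8]]' >/dev/null; eval "$M"
python3 -m creep '[[0.13,0,0,0.04,0,0,8]]' >/dev/null; eval "$M"
python3 -m creep '[[0.13,0,0,0.04,0,0,8]]' >/dev/null; eval "$M"
```

```text
yaw -76.61 z 382.75 F [-0.8387 -6.2447 -3.1175] Tz 0.224 j7 0.2539
yaw -78.91 z 382.62 F [ 1.3795 -7.6408 -2.7778] Tz 0.146 j7 0.2538
yaw -81.19 z 382.49 F [-0.9111 -6.7979 -2.7077] Tz 0.14 j7 0.2537
yaw -83.49 z 382.39 F [ 0.5649 -6.3805 -2.0834] Tz 0.194 j7 0.2537
```

```bash
M="python3 -c 'from h import *
tz()'"
python3 -m creep '[[0.13,0,0,0.04,0,0,8]]' >/dev/null; eval "$M"
python3 -m creep '[[0.13,0,0,0.04,0,0,8]]' >/dev/null; eval "$M"
python3 -m creep '[[0.13,0,0,0.04,0,0,8]]' >/dev/null; eval "$M"
python3 -m creep '[[0.13,0,0,0.04,0,0,8]]' >/dev/null; eval "$M"
```

```text
yaw -85.79 z 382.26 F [-0.0294 -7.4839 -2.0133] Tz 0.187 j7 0.2536
yaw -88.08 z 382.14 F [ 0.4868 -7.0686 -2.496 ] Tz 0.114 j7 0.2536
yaw -90.37 z 382.04 F [ 0.3622 -7.3376 -2.0009] Tz 0.201 j7 0.2536
yaw -92.66 z 381.92 F [ 1.0438 -8.0062 -2.6726] Tz 0.157 j7 0.2536
```

```bash
M="python3 -c 'from h import *
tz()'"
python3 -m creep '[[0.12,0,0,0.04,0,0,8]]' >/dev/null; eval "$M"
python3 -m creep '[[0.12,0,0,0.04,0,0,8]]' >/dev/null; eval "$M"
python3 -m creep '[[0.12,0,0,0.04,0,0,8]]' >/dev/null; eval "$M"
python3 -c "
from h import *
d=get_image('scene');save(d,'s12',340,150,400,220,10)"
```

```text
yaw -94.96 z 381.78 F [ 0.5233 -7.5512 -1.944 ] Tz 0.144 j7 0.2534
yaw -97.25 z 381.67 F [ 0.5018 -8.205  -2.465 ] Tz 0.19 j7 0.2534
yaw -99.55 z 381.57 F [ 0.2107 -7.7847 -2.5296] Tz 0.13 j7 0.2515
```

View pics/s12.png

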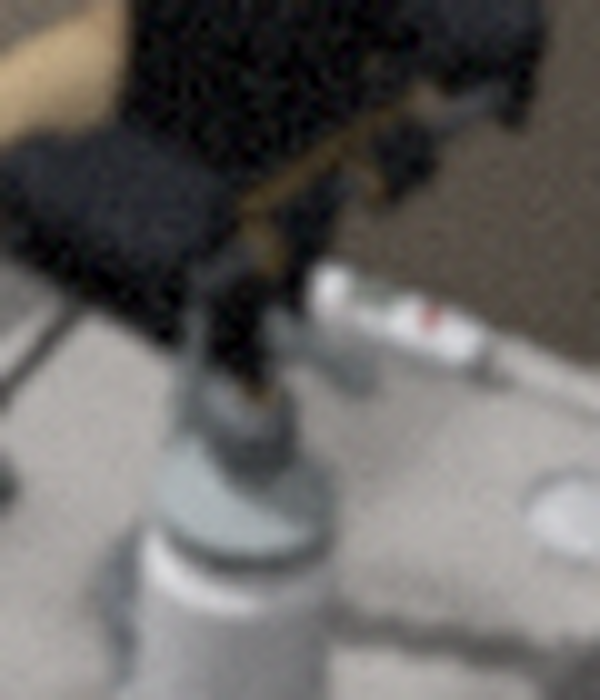

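```bash
M="python3 -c 'from h import *
tz()'"
python3 -m creep '[[0.12,0,0,0.04,0,0,8]]' >/dev/null; eval "$M"
python3 -m creep '[[0.12,0,0,0.04,0,0,8]]' >/dev/null; eval "$M"
python3 -m creep '[[0.12,0,0,0.04,0,0,8]]' >/dev/null; eval "$M"
```

```text
yaw -101.8 z 381.46 F [-0.0635 -8.5521 -3.1293] Tz 0.129 j7 0.416
yaw -104.13 z 381.32 F [ 0.2271 -8.2489 -2.3321] Tz 0.142 j7 0.25
yaw -106.43 z 381.2 F [-0.6472 -7.4022 -1.7785] Tz 0.209 j7 0.2313
```

```bash
M="python3 -c 'from h import *
tz()'"
python3 -m creep '[[0.12,0,0,0.04,0,0,8]]' >/dev/null; eval "$M"
python3 -m creep '[[0.12,0,0,0.04,0,0,8]]' >/dev/null; eval "$M"
```

```text
yaw -108.72 z 381.11 F [-0.4167 -8.3147 -2.8994] Tz 0.187 j7 0.222
yaw -111.01 z 380.99 F [ 0.4836 -8.8962 -1.6925] Tz 0.233 j7 0.2132
```

```bash
M="python3 -c 'from h import *
tz()'"
python3 -m creep '[[0.12,0,0,0.04,0,0,8]]' >/dev/null; eval "$M"
python3 -m creep '[[0.12,0,0,0.04,0,0,8]]' >/dev/null; eval "$M"
```

```text
yaw -113.3 z 380.92 F [-1.0465 -8.4379 -1.8706] Tz 0.243 j7 0.2044
yaw -115.6 z 380.8 F [ 0.2799 -8.2433 -2.3842] Tz 0.199 j7 0.1956
```

```bash
M="python3 -c 'from h import *
tz()'"
python3 -m creep '[[0.12,0,0,0.04,0,0,8]]' >/dev/null; eval "$M"
```

```text
yaw -117.88 z 380.69 F [-0.5665 -8.7538 -1.9387] Tz 0.189 j7 0.1868
```

```bash
M="python3 -c 'from h import *
tz()'"
python3 -m creep '[[0.12,0,0,0.04,0,0,8]]' >/dev/null; eval "$M"
python3 -m creep '[[0,0,0,0,0,0,8],[0,0,0,0,0,0,8]]' >/dev/null; eval "$M"
```

```text
yaw -120.18 z 380.59 F [ -0.0366 -10.7825  -1.5285] Tz 0.187 j7 0.1781
yaw -120.11 z 380.59 F [-0.0446 -8.5948 -1.9571] Tz 0.148 j7 -0.1419
```

```bash
python3 -m creep '[[0,1.7,-1,0,0,0,8],[0,0,0,0,0,0,8]]'
python3 -m creep '[[0,0,0,0,0,0,25],[0,0,0,0,0,0,40],[0,0,0,0,0,0,50],[0,0,0,0,0,0,50]]'
python3 -c "
from h import *
to(.42,-.12,.47,-120)
d=get_image('wrist');save(d,'w13')"
```

```text
time: 20.8
position: [0.4255, -0.1256, 0.3806]
tool_rot: [-1.927, 0.52, 1.927]
ft_force: [-1.1, -5.9, 0.4]
grip_width: 0.118
time: 21.2
position: [0.426, -0.1235, 0.3808]
tool_rot: [-1.927, 0.515, 1.927]
ft_force: [-0.4, -0.0, -0.1]
grip_width: 0.403
t 21.2 pos [ 0.426  -0.1235  0.3808] yaw -120.0 F [-0.3768 -0.0187 -0.0556] T [-0.0898  0.1561 -0.0175] w 35.1
 shift mm [-89.2258  -0.1366   6.9215] rot [0.0004 0.0001 0.0009] q7 -1.9169372148164547
```

View pics/w13.png

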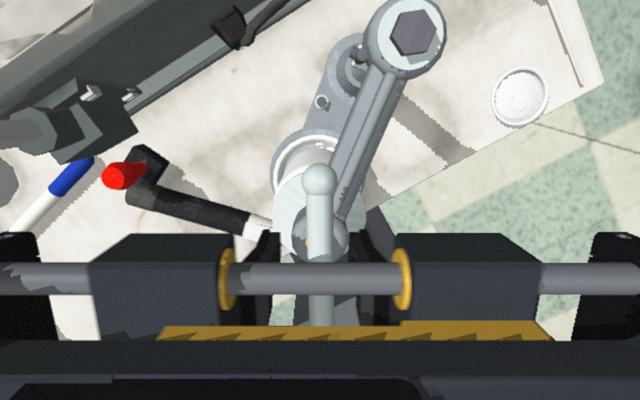

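```bash
python3 -m creep '[[0,0,0,0,0,0,60],[-10,0,0,0,0,0,60],[-30,0,0,0,0,0,60],[-40,0,0,0,0,0,60],[-40,0,0,0,0,0,60]]'
python3 -m creep '[[-20,0,0,0,0,0,60],[0,0,0,0,0,0,60],[0,0,0,0,0,0,60]]'
python3 -c "
from h import *
d=get_image('wrist');save(d,'w14')
print(proj(d,(.4904,-.2108,.187)),proj(d,(.425,-.125,.21)))
d=get_image('scene');save(d,'s14',320,130,420,230,6)
print(monitor.get_state()['ft_force'])"
```

```text
time: 21.75
position: [0.4254, -0.1241, 0.5026]
tool_rot: [-1.926, 0.517, 1.926]
ft_force: [0.7, 0.3, 0.3]
grip_width: 0.689
time: 22.05
position: [0.4257, -0.1241, 0.5209]
tool_rot: [-1.927, 0.516, 1.926]
ft_force: [-0.2, -0.5, -0.5]
grip_width: 0.688
[366.3595  69.7511] [317.6807 189.2684]
[ 0.0383 -0.5092  0.8225]
```

View pics/w14.png

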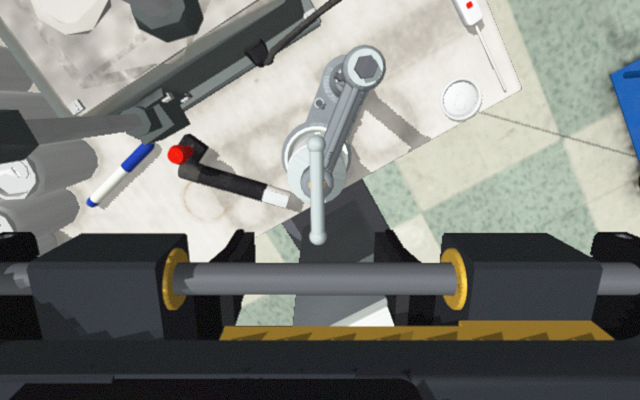

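View pics/s14.png

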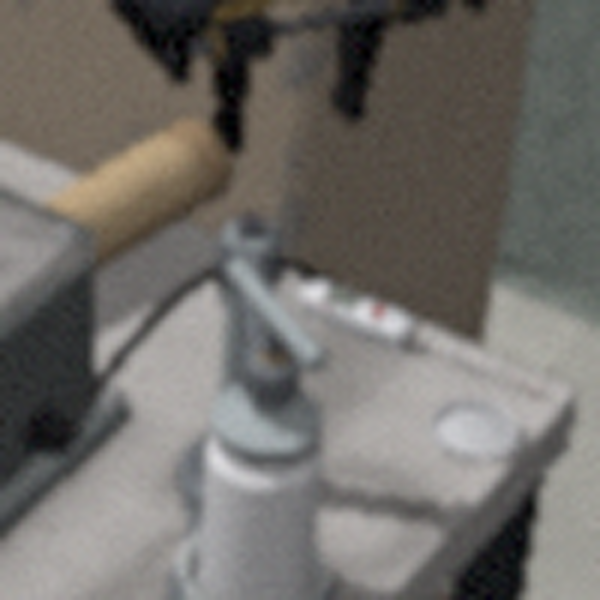

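```bash
python3 -c "
from bench import ctrl
print(ctrl.close_job())"
```

```text
the job is handed in; nothing more can be done
None
```

I stood the sample can in the cup and swung the arm over it against its stop. I then screwed the seal down until the torque climbed, let go, drew the gripper clear and handed the job in after about 22 s. No verdict was reported.

- **Can in the cup:** it caught on the cup's flare while I lowered it. I shifted it a few millimetres, and it dropped to the height that matches the cup floor, pressing down at 23 N. After release it stood upright in the images.
- **Arm at its stop:** I felt about 8 N of resistance there. In the last wrist picture the post and handle are where I expected them with the arm over the cup.
- **Tightness:** I turned the handle about 2.24 rad in one grasp.
  - The wrist-joint torque shifted steadily by about 0.075 N m over the last 0.36 rad, inside the 0.05 to 0.11 band.
  - The wrist torque reading was noisier but agreed roughly, going from about 0.15 to 0.20 N m.
  - The seal force itself could not be measured.
- **Things that disagreed:**
  - The top and wrist cameras differed by up to 6 mm on the can's position.
  - The can seated about 7 mm (gripper position) from the top camera's estimate of the cup.
- **Surroundings:** the last pictures show nothing else visibly moved; I did not measure the other items. The robot touches nothing, with wrist force close to zero.

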